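# Start the vacuum sealer's empty warm-up run

## Task

Start the beige vacuum sealer on its empty warm-up run: press down the robot's side of its red mains rocker to switch it on, then push its sprung lid down with the fingertips until it is fully shut, without slamming or forcing it, and keep it pressed shut so that the pump can draw it tight. Finish while still holding the lid down. Nothing is to be gripped or lifted, and leave the black time dial and the things standing round the sealer as they are.

Things in the scene. Friction and masses are not known exactly. Their poses are not given: they have to be found in the camera images.
- vacuum_sealer: beige table-top vacuum sealer, 240 x 266 x 102 mm, too heavy to move. Origin: centre of its underside; x to its rear, y to its left seen by the robot, z up; its front with the controls faces the robot. The rounded pump housing fills x = +50 to +120 mm, 102 mm high; the control strip along the front (x = -120 to -85 mm) has its top at z = 35 mm
- vacuum_sealer_lid (a joint): angle of the lid (rad): 0 fully shut, 1.26 fully open. A lift spring holds the lid up where it stands at the start and pushes it open again if it is let go; closing takes up to about 8 N pressed down near the front edge, most at the end, and keeping it shut at least 5 N there
- lid_front (a point): point on the outer (when shut, upper) face of the beige lid, midway across, 23 mm behind its front edge, 99 mm from the hinge axis; moves with the lid. This face is smooth, flat, 255 mm wide, and when shut level, 61 mm above the worktop, from x = -78 mm on the sealer to the hinge. Open, it looks backwards and up. Site z points out of the face, x along it to the hinge
- lid_axis (a point): middle of the lid's hinge axis, at x = +44 mm, z = 58 mm on the sealer, just before the pump housing; the axis runs along the sealer's y; the point's axes are those of the sealer
- vacuum_sealer_mains (a joint): angle of the red mains rocker (rad): 0 off, 0.244 fully on (the end nearest the robot pressed down); it stays where it is left
- rocker_front (a point): centre of the half of the red rocker nearest the robot, on its top face, 5.5 mm before its pivot. The rocker is 18 mm long (along the sealer's x), 12 mm wide, its top 41 mm above the worktop when off; its front end goes down 2 mm at about 2 N. It turns only if pressed in front of its pivot. Axes: the sealer's, tipping with the rocker
- dial_rim (a point): rim of the black time dial's top face, 49 mm above the worktop; the dial is 24 mm wide, its axis at x = -99 mm, y = +12 mm on the sealer, 57 mm to the left of the rocker; to be left as set
- pick_pot: small blue-grey pot of tasting picks, 48 mm wide, 79 mm high, origin under its centre; bystander to the left of the sealer
- tape_roll: roll of pale tape lying flat, 62 mm wide, 19 mm high, origin under its centre; bystander to the right of the sealer
- jar: jam jar with a red cap, 75 mm wide, 92 mm high, origin under its centre; bystander to the right of the sealer

How it is judged:
By the outcome, as a careful person would: the job done as asked, in the order asked, and still so for the second after the job is handed in, while the arm keeps its last pose, push and grip.
It also fails if it takes over 48 s, if anything falls off the work surface, if the arm or the gripper's body presses on something with over 40 N, if the wrist force passes 120 N, or if a joint passes its speed limit or range.

## Robot

A 6-joint arm with a two-finger parallel gripper is mounted at the origin on a cart in front of the work surface, level with it; the furniture and walls round the work are solid. World frame = base frame: x ahead of the robot, y to its left, z up, the work surface at z = 0. Lengths are in m, angles in rad, forces in N, time in s.
With the tool pointing down it reaches from about 0.4 to 0.825 m from the base axis. Payload 7 kg.
Tool frame: the origin (TCP) lies on the centre line of the jaws, within the pads' length; the fingertips stand ahead of it and the grasp point (between the pads) lies 11 mm behind it (arm.tips_ahead is the z of the fingertips in the tool frame, in m); z points along the fingers, y is the direction in which the jaws open and shut (so a half turn about z gives the same grasp; the last joint's range is limited). The gripper opens to 88 mm and grips with 3 to 60 N. Pads are 19 mm wide; open, the fingers measure 130 mm over their backs; the gripper's body (78 mm by 193 mm) begins 47 mm behind the grasp point.
Start: joints at [-0.969, 0.359, 0.012, 0, -1.224, -0.288], TCP at [0.208, -0.642, 0.235] pointing down, gripper open.
Joint ranges: [-3.07, 3.07], [-1.43, 2.12], [-1.02, 1.25], [-3.03, 1.67], [-3.05, -0], [-3.03, 3.03]. Speed limits (rad/s): [2.39, 2.39, 3.01, 3.14, 3.14, 3.14].

## Interface

Orientations are given as [roll, pitch, yaw] about the fixed x, y, z axes, in that order (R = Rz(yaw) Ry(pitch) Rx(roll)).
In Python, from station import get_state, optics, arm gives the robot as it stands.
- The arm moves only by the tool carry_out, never from a script. Its argument "plan" is a list of rows, each a list of 7 numbers: the shift along the world's x, y, z each as a share of 25 mm, from -1 to 1, then the turn, a rotation vector about the world's x, y, z each as a share of 90 degrees, from -1 to 1, then the finger opening in mm, from 0 to 87.6. A call has 1 to 8 rows; each row shifts and turns the commanded pose from where the row before left it; what a row does not reach is not made up. A row lasts 1/10 s, in which the tool goes at most 50 mm and 8.59 degrees, less where a joint would pass 70% of its speed; a pose out of reach is approached as far as the arm can. A call with a number of a shift or a turn outside -1 to 1 is refused whole. A call with a gripper value outside its range is refused whole. The fingers move at their own pace and stop on an object; "newtons" is the grip in N (left out, the last holds). Time passes only in rows, so rows that do not move let the fingers close. It gives the time, the measured TCP pose, the force and the opening at its end, in the units of the state.
- get_state(): the state, without advancing time (a new reading comes with each control period).
- optics.grab_frame(name): name is "side" or "top"; returns the picture (384x512x3 uint8, blue, green, red); there is no depth.
- optics.calibration(name): a dict with "fov_y" (degrees; the focal length in pixels is half the picture's height over the tangent of half this angle, whatever the lens; pixels are square), "cx", "cy" (the principal point, pixels), "position" and "orientation" of the camera in the world. Camera axes: x right, y up, looking along -z (the intrinsics and any distortion apply to the point x, -y, -z); pixel columns grow to the right and rows downward; lengths in m; the calibration is good to about 2 mm. A picture is of the moment at which its call begins. calibration takes no time and is no camera call.
- arm.job_done(): hands the job in, once; it reports no verdict.
The state is a dict: "t": time; "q": joint angles; "qd": joint speeds; "joint_efforts": joint torques, N m; "eef_pos": TCP position; "ee_rot": TCP orientation; "force": force on the tool from outside, world axes, zero at the start; "moment": the same for the moment, N m; "width": finger opening in m.
Only numpy, scipy, OpenCV 4.12 (cv2) and the standard library are available. Lean on these libraries where they do the work, as an engineer would, in place of code of your own. Each camera call takes 0.05 s, during which the arm holds its last target. There are 200 camera calls.

## Working session

There is one attempt and no reset: what is moved stays moved. The work goes in short steps, Python scripts to look and compute and a tool call to move; the robot and the scene stay as the last step left them, time stands still between calls to the robot, and variables do not carry over. Pictures are saved under pics/ and viewed, about 8 in all and at most 12, crops included, and the job is handed in when it is done.

Besides the shell and the picture viewer there is one more tool, called by a JSON object that holds its "op" and its "data", one argument or row to a line. carry_out: Moves the arm, as the interface text tells. Its arguments: {"type":"object","properties":{"plan":{"type":"array"},"newtons":{"type":"number"}},"required":["plan"]}

```bash
ls; mkdir -p pics; python3 - <<'E'
from station import get_state, optics, arm
import cv2
s=get_state(); print(s); print(arm.tips_ahead, [a for a in dir(arm) if a[0]!='_'])
for n in("top","side"):
    print(n,optics.calibration(n)); cv2.imwrite(f"pics/{n}0.png",optics.grab_frame(n))
E
```

```text
pics
{'t': 0.0, 'q': array([-9.68874071e-01,  3.59403260e-01,  1.10533499e-02, -3.57137785e-04,
       -1.22410939e+00, -2.88090797e-01]), 'qd': array([ 2.17356395e-03,  4.41667594e-05,  4.47058864e-04,  1.14478695e-03,
        1.70117964e-03, -1.88514061e-03]), 'joint_efforts': array([ 1.29330406e-04, -5.82717454e+01,  2.93064559e+01,  6.99774563e+00,
        6.90743953e-03, -1.82547210e-04]), 'eef_pos': array([ 0.20819587, -0.64158063,  0.23360844]), 'ee_rot': array([ 3.13990282e+00, -1.50639147e-04, -2.82788270e+00]), 'force': array([ 0.20432354,  0.57261932, -0.55980327]), 'moment': array([0.02378743, 0.00724168, 0.03600297]), 'width': 0.0880740685827188}
0.008 ['Unreachable', 'job_done', 'tips_ahead']
top {'fov_y': 50.568889778181756, 'cx': 251.98069365965347, 'cy': 193.15477181643584, 'position': array([ 0.35178226, -0.17522505,  1.02917817]), 'orientation': array([ 0.19399862,  0.02847407, -1.58615791])}
side {'fov_y': 56.228652923940444, 'cx': 256.3808055002828, 'cy': 189.79477837145592, 'position': array([ 0.4880394 , -0.79877317,  0.61446354]), 'orientation': array([ 0.83810602, -0.00608656, -0.10037397])}
```

View pics/top0.png

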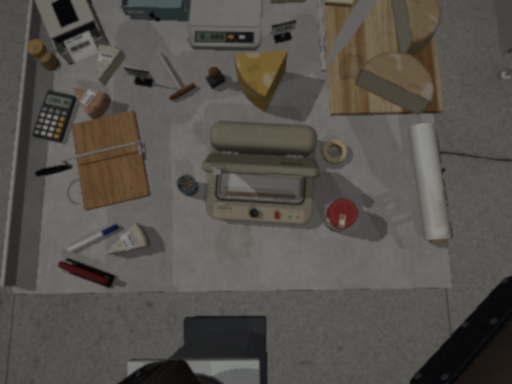

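View pics/side0.png

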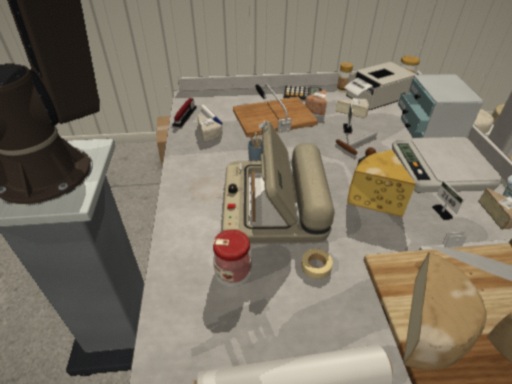

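The top view shows the sealer at about (262,190) with its lid open. The dial is near (255,213) and a red control near (277,215). In the side view there are two red spots, near (232,206). I'll enlarge both.

```bash
cat > h.py <<'E'
import numpy as np, cv2
from scipy.spatial.transform import Rotation as R
from station import get_state, optics, arm
def cam(n):
    c=optics.calibration(n); f=192/np.tan(np.radians(c['fov_y'])/2)
    return c,f,R.from_euler('xyz',c['orientation']).as_matrix()
def ray(n,u,v):
    c,f,M=cam(n); return np.array(c['position']),M@np.array([(u-c['cx'])/f,-(v-c['cy'])/f,-1])
def atz(n,u,v,z):
    p,d=ray(n,u,v); return p+d*(z-p[2])/d[2]
def proj(n,P):
    c,f,M=cam(n); q=(np.atleast_2d(P)-c['position'])@M
    return np.c_[c['cx']+f*q[:,0]/-q[:,2], c['cy']-f*q[:,1]/-q[:,2]]
E
python3 - <<'E'
import cv2, numpy as np
t=cv2.imread('pics/top0.png')[115:230,195:325]; s=cv2.imread('pics/side0.png')[110:250,215:345]
a=cv2.resize(t,None,fx=6,fy=6,interpolation=cv2.INTER_CUBIC)
a=cv2.resize(t,(780,600) if 0 else (650,575),interpolation=cv2.INTER_CUBIC); cv2.imwrite('pics/top_c.png',a)
cv2.imwrite('pics/side_c.png',cv2.resize(s,None,fx=4,fy=4,interpolation=cv2.INTER_CUBIC))
E
```

```text
(no output)
```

View pics/top_c.png

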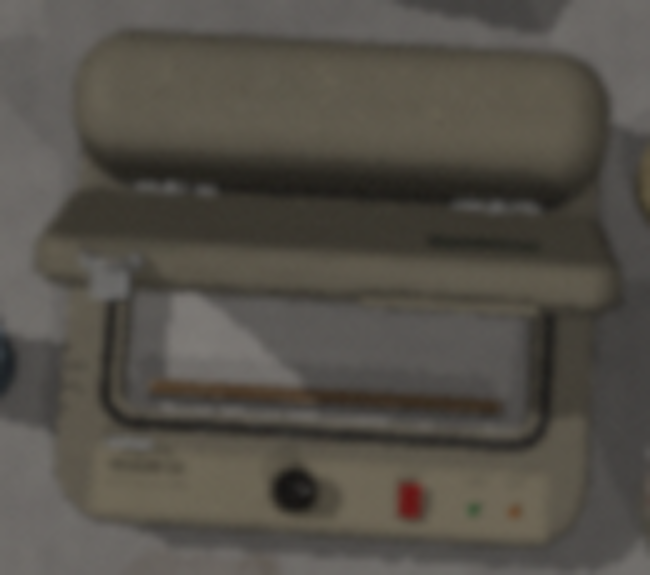

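View pics/side_c.png

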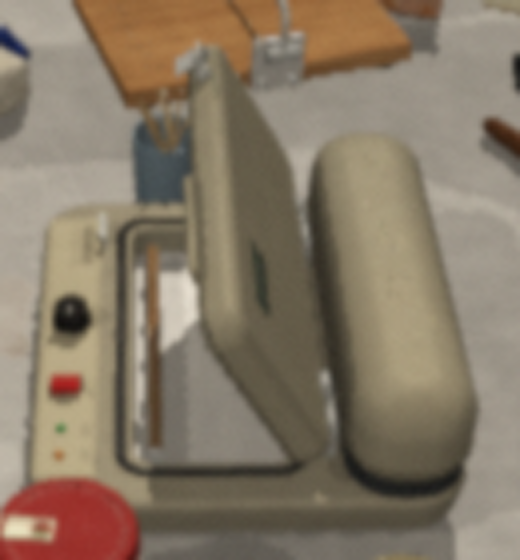

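The crops put the rocker at top (276.8,215.0) and side (231.5,206.0), and the dial top at top (253.8,213.0) and side (233,187.3). Lid free edge, outer corners: top (203,164) and (317,170).

```bash
python3 - <<'E'
from h import *
from scipy.optimize import least_squares
def tri(a,b):
    A=[];B=[]
    for n,uv in(('top',a),('side',b)):
        p,d=ray(n,*uv); d/=np.linalg.norm(d); P=np.eye(3)-np.outer(d,d); A.append(P);B.append(P@p)
    return np.linalg.lstsq(np.vstack(A),np.hstack(B),rcond=None)[0]
r=[(276.8,215),(231.5,206)]; d=[(253.8,212.8),(233,187.5)]
print('rocker',tri(*r),atz('top',*r[0],.041),atz('side',*r[1],.041))
print('dial',tri(*d),atz('top',*d[0],.049),atz('side',*d[1],.049))
# pump housing extremes in top: left edge/right edge, front strip corners
rk=(atz('top',*r[0],.041)+atz('side',*r[1],.041))/2; dl=(atz('top',*d[0],.049)+atz('side',*d[1],.049))/2
v=(dl-rk)[:2]; print('spacing',np.linalg.norm(v),'yaw',np.arctan2(-v[0],v[1]))
# front-bottom edge line of base, z~.0-.035: top crop (90,512),(550,540)
e=[atz('top',195+x/5,115+y/5,.035) for x,y in((90,512),(550,541))]; print(e,'yaw',np.arctan2(-(e[0]-e[1])[0],(e[0]-e[1])[1]))
e=[atz('top',195+x/5,115+y/5,.061) for x,y in((130,192),(540,208))];print('hinge line yaw',np.arctan2(-(e[0]-e[1])[0],(e[0]-e[1])[1]),e)
E
```

```text
rocker [ 0.49248662 -0.21003286  0.03638157] [ 0.4906406  -0.21001038  0.041     ] [ 0.49361782 -0.21443023  0.041     ]
dial [ 0.49863347 -0.15361977  0.04244183] [ 0.49600129 -0.15395272  0.049     ] [ 0.5001298  -0.16056089  0.049     ]
spacing 0.05528314683447586 yaw -0.10758788421471842
[array([ 0.48855582, -0.05261184,  0.035     ]), array([ 0.46990346, -0.27862472,  0.035     ])] yaw -0.0823412707744838
hinge line yaw -0.06428244129108505 [array([ 0.64462126, -0.07522178,  0.061     ]), array([ 0.63158931, -0.27767214,  0.061     ])]
```

```bash
python3 - <<'E'
from h import *
yaw=-0.082; ex=np.array([np.cos(yaw),np.sin(yaw),0]); ey=np.array([-np.sin(yaw),np.cos(yaw),0])
rk=np.array([.492,-.212,.041]); dl=np.array([.498,-.157,0])
# origin from dial (-99,12) and rocker y -45
o1=dl+.099*ex-.012*ey; o2=rk+.1*ex+.045*ey; print('origin',o1,o2)
o=(o1+o2)/2; o[2]=0
L=lambda P:o+P[0]*ex+P[1]*ey+np.array([0,0,P[2]])
print('jar cap top',atz('top',342,213,.092),atz('side',232,243,.092), 'sealer frame',[(np.dot(p-o,ex),np.dot(p-o,ey)) for p in(atz('top',342,213,.092),atz('side',232,243,.092))])
print('pot',atz('top',187,183,.079))
im=[cv2.imread('pics/top0.png'),cv2.imread('pics/side0.png')]
for n,i in(('top',0),('side',1)):
    print(n,'rk',proj(n,L((-.1,-.045,.041))),'dial',proj(n,L((-.099,.012,.049))),'pump L/R',proj(n,[L((.085,.133,.05)),L((.085,-.133,.05))]))
    for th in(1.0,1.1,1.2,1.26):
        e=[L((.044-.122*np.cos(th)+.003*np.sin(th),s*.1275,.058+.122*np.sin(th)+.003*np.cos(th))) for s in(1,-1)]
        print(n,th,proj(n,e).round(1).tolist())
E
```

```text
origin [ 0.59568445 -0.17706858  0.        ] [ 0.59534985 -0.17534202  0.041     ]
jar cap top [ 0.48521922 -0.35896127  0.092     ] [ 0.48923514 -0.36473539  0.092     ] sealer frame [(np.float64(-0.09495811703310458), np.float64(-0.1911761834956498)), (np.float64(-0.09048274545155562), np.float64(-0.1966019702557469))]
pot [0.56711007 0.00497765 0.079     ]
top rk [[277.9491681  214.35956102]] dial [[254.68403635 212.03802865]] pump L/R [[211.74122282 137.20499493]
 [317.21532836 142.96631937]]
top 1.0 [[203.8, 165.7], [319.6, 172.4]]
top 1.1 [[203.9, 160.3], [320.1, 166.9]]
top 1.2 [[204.0, 154.8], [320.6, 161.4]]
top 1.26 [[204.1, 151.4], [320.9, 158.0]]
side rk [[230.8279429  205.56017624]] dial [[231.93635226 186.32896809]] pump L/R [[303.32780062 155.11737865]
 [318.06595492 231.33950547]]
side 1.0 [[264.7, 119.1], [269.5, 189.9]]
side 1.1 [[269.2, 116.9], [275.4, 187.6]]
side 1.2 [[274.0, 115.2], [281.5, 185.6]]
side 1.26 [[276.9, 114.3], [285.3, 184.7]]
```

Calibrated estimates agree to within about 4 mm. The sealer origin is near (0.5955,-0.176) with yaw -0.08, the lid is at about 1.1 rad, and the jar clears the gripper body by about 14 mm. I'll fly to above the front of the rocker with the fingers closed.

{"op": "carry_out", "data": {
  "plan": [
    [0.6,0.96,0,0,0,-0.031,0],
    [0.6,0.96,0,0,0,-0.031,0],
    [0.6,0.96,0,0,0,-0.031,0],
    [0.6,0.96,0,0,0,-0.031,0],
    [0.6,0.96,0,0,0,-0.031,0],
    [0.6,0.96,0,0,0,-0.031,0],
    [0.6,0.96,0,0,0,-0.031,0],
    [0.6,0.96,0,0,0,-0.031,0]
  ]
}}

```text
t: 0.9
eef_pos: [0.3286, -0.4488, 0.2342]
ee_rot: [3.141, -0.0, 3.064]
force: [0.7, -0.0, -0.8]
width: 0.0294
```

{"op": "carry_out", "data": {
  "plan": [
    [0.6,0.96,0,0,0,0,0],
    [0.6,0.96,0,0,0,0,0],
    [0.6,0.96,0,0,0,0,0],
    [0.6,0.96,0,0,0,0,0],
    [0.6,0.96,0,0,0,0,0],
    [0.6,0.96,0,0,0,0,0],
    [0.6,0.96,0,0,0,0,0],
    [0.6,0.96,0,0,0,0,0]
  ]
}}

```text
t: 1.7
eef_pos: [0.4486, -0.2569, 0.2343]
ee_rot: [3.141, -0.0, 3.066]
force: [-0.1, 0.8, 0.2]
width: 0.0005
```

{"op": "carry_out", "data": {
  "plan": [
    [0.6,0.96,-0.4,0,0,0,0],
    [0.6,0.96,-0.8,0,0,0,0],
    [0,0,-1,0,0,0,0],
    [0,0,-1,0,0,0,0],
    [0,0,-1,0,0,0,0],
    [0,0,-0.8,0,0,0,0],
    [0,0,-0.6,0,0,0,0],
    [0,0,0,0,0,0,0]
  ]
}}

```text
t: 2.5
eef_pos: [0.4766, -0.2098, 0.0923]
ee_rot: [3.141, -0.005, 3.065]
force: [-0.6, 0.3, -0.2]
width: 0.0005
```

```bash
python3 - <<'E'
from h import *
s=get_state(); p=np.array(s['eef_pos']); print(s['t'],p,s['ee_rot'],s['force'],s['width'])
t=p-[0,0,.008]
for n in('top','side'):
    im=optics.grab_frame(n); print(n,'tip at',proj(n,t))
    u,v=proj(n,t)[0].astype(int); c=im[max(0,v-50):v+50,u-65:u+65]
    print('origin',u-65,v-50); cv2.imwrite(f'pics/{n}1.png',cv2.resize(c,None,fx=5,fy=5,interpolation=cv2.INTER_CUBIC))
E
```

```text
2.5 [ 0.47659982 -0.20976511  0.09233907] [ 3.14130388 -0.00458785  3.06544778] [-0.60994874  0.34441529 -0.21531793] 0.000490560030728761
top tip at [[277.44071498 218.36214147]]
origin 212 168
side tip at [[222.84864355 190.94950682]]
origin 157 140
```

View pics/side1.png

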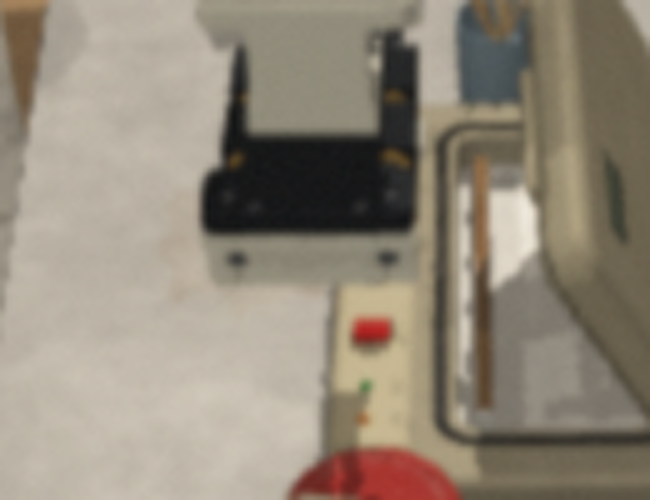

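The picture shows the gripper's body hiding the tips. The rocker is clear at about (231.4,206) in the side view, as before. Next I'll come down and touch gently.

{"op": "carry_out", "data": {
  "plan": [
    [0,0,-0.8,0,0,0,0],
    [0,0,-0.7,0,0,0,0],
    [0,0,0,0,0,0,0]
  ]
}}

```text
t: 2.9
eef_pos: [0.4775, -0.2099, 0.0563]
ee_rot: [3.141, -0.002, 3.066]
force: [-0.4, -0.8, -0.2]
width: 0.0005
```

{"op": "carry_out", "data": {
  "plan": [
    [0,0,-0.08,0,0,0,0],
    [0,0,-0.04,0,0,0,0],
    [0,0,-0.04,0,0,0,0]
  ]
}}

```text
t: 3.2
eef_pos: [0.479, -0.2101, 0.054]
ee_rot: [-3.142, 0.002, 3.066]
force: [0.0, -0.2, 0.2]
width: 0.0003
```

{"op": "carry_out", "data": {
  "plan": [
    [0,0,-0.04,0,0,0,0],
    [0,0,0,0,0,0,0]
  ]
}}

```text
t: 3.4
eef_pos: [0.4785, -0.21, 0.0523]
ee_rot: [3.142, 0.0, 3.066]
force: [0.3, 0.2, -0.5]
width: 0.0007
```

```bash
python3 - <<'E'
from h import *
s=get_state(); p=np.array(s['eef_pos']); print(s['t'],p,s['ee_rot'],s['force'],s['width'])
t=p-[0,0,.008]
cs=[]
for n in('top','side'):
    im=optics.grab_frame(n); u,v=proj(n,t)[0].round().astype(int); print(n,proj(n,t),'origin',u-32,v-38)
    cs.append(cv2.resize(im[v-38:v+37,u-32:u+33],None,fx=6,fy=6,interpolation=cv2.INTER_CUBIC))
cv2.imwrite('pics/both2.png',np.hstack(cs))
E
```

```text
3.4 [ 0.4784536  -0.2100316   0.05230323] [3.14158522e+00 4.21379745e-04 3.06586157e+00] [ 0.30863785  0.15952703 -0.46358741] 0.0007210035079734285
top [[276.98726129 219.7725635 ]] origin 245 182
side [[224.66407518 204.04859165]] origin 193 166
```

View pics/both2.png

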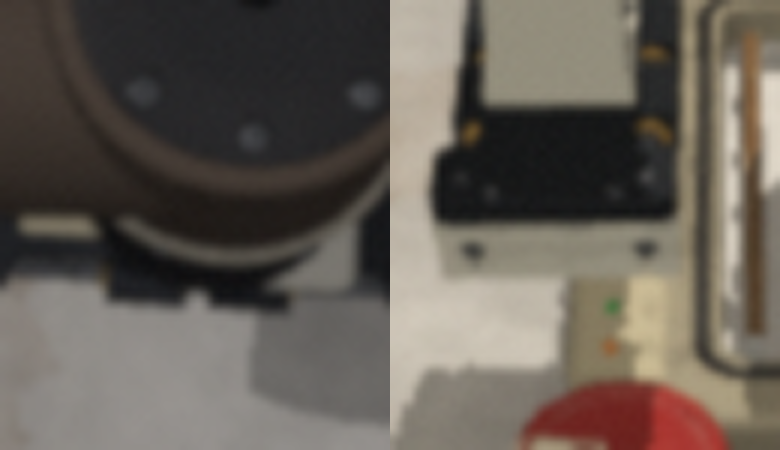

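Both views show the body hiding the rocker, so contact height and force have to tell me. The tip's rear edge is about 4 mm ahead of the pivot. I'll shift 1 mm nearer the robot and feel down.

{"op": "carry_out", "data": {
  "plan": [
    [-0.05,0,-0.04,0,0,0,0],
    [0,0,-0.04,0,0,0,0],
    [0,0,0,0,0,0,0]
  ]
}}

```text
t: 3.8
eef_pos: [0.4769, -0.21, 0.05]
ee_rot: [-3.142, -0.0, 3.066]
force: [0.1, 0.0, -0.6]
width: 0.0005
```

{"op": "carry_out", "data": {
  "plan": [
    [0,0,-0.04,0,0,0,0],
    [0,0,0,0,0,0,0]
  ]
}}

```text
t: 4.0
eef_pos: [0.4765, -0.21, 0.049]
ee_rot: [3.142, -0.001, 3.066]
force: [-3.2, -0.5, 3.6]
width: 0.0002
```

{"op": "carry_out", "data": {
  "plan": [
    [0,0,-0.02,0,0,0,0],
    [0,0,0,0,0,0,0]
  ]
}}

```text
t: 4.2
eef_pos: [0.4764, -0.21, 0.0484]
ee_rot: [3.142, -0.001, 3.066]
force: [-4.4, 0.9, 3.5]
width: 0.0002
```

{"op": "carry_out", "data": {
  "plan": [
    [0,0,-0.02,0,0,0,0],
    [0,0,0,0,0,0,0]
  ]
}}

```text
t: 4.4
eef_pos: [0.4763, -0.21, 0.0479]
ee_rot: [3.142, -0.001, 3.066]
force: [-5.4, 1.8, 5.9]
width: 0.0007
```

{"op": "carry_out", "data": {
  "plan": [
    [0,0,-0.02,0,0,0,0],
    [0,0,0,0,0,0,0]
  ]
}}

```text
t: 4.6
eef_pos: [0.4763, -0.21, 0.0477]
ee_rot: [-3.142, -0.001, 3.066]
force: [-5.4, 1.1, 8.7]
width: 0.0001
```

{"op": "carry_out", "data": {
  "plan": [
    [0,0,-0.02,0,0,0,0],
    [0,0,0,0,0,0,0]
  ]
}}

```text
t: 4.8
eef_pos: [0.4763, -0.2101, 0.0476]
ee_rot: [-3.141, -0.001, 3.066]
force: [-8.0, 2.8, 13.6]
width: 0.0006
```

{"op": "carry_out", "data": {
  "plan": [
    [0,0,-0.02,0,0,0,0],
    [0,0,0,0,0,0,0]
  ]
}}

```text
t: 5.0
eef_pos: [0.4764, -0.2101, 0.0474]
ee_rot: [-3.141, -0.001, 3.066]
force: [-8.8, 3.6, 17.0]
width: 0.0006
```

After about 1.5 mm of give it turned stiff, as a fully pressed rocker should. I'll lift off and look.

{"op": "carry_out", "data": {
  "plan": [
    [0,0,0.3,0,0,0,0],
    [0,0,1,0,0,0,0],
    [0,0,1,0,0,0,0],
    [0,0,1,0,0,0,0],
    [0,0,1,0,0,0,0],
    [0,0,1,0,0,0,0],
    [0,0,1,0,0,0,0],
    [0,0,1,0,0,0,0]
  ]
}}

```text
t: 5.8
eef_pos: [0.4778, -0.21, 0.2305]
ee_rot: [3.142, 0.002, 3.066]
force: [0.7, 0.4, -1.1]
width: 0.0004
```

```bash
python3 - <<'E'
from h import *
s=get_state(); print(s['t'],s['eef_pos'],s['force'])
im=optics.grab_frame('side'); cv2.imwrite('pics/side3_full.png',im)
a=cv2.imread('pics/side0.png')
f=lambda i:cv2.resize(i[170:225,215:250],None,fx=10,fy=10,interpolation=cv2.INTER_CUBIC)
cv2.imwrite('pics/side3.png',np.hstack([f(a),f(im)]))
E
```

```text
5.8 [ 0.47782768 -0.21001851  0.23046685] [ 0.6623439   0.40276572 -1.08099672]
```

View pics/side3.png

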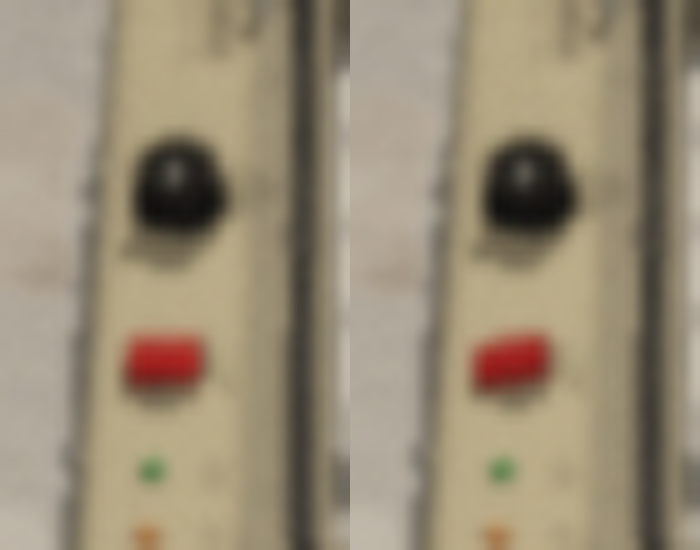

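The rocker is now clearly tipped, with its front end down (right panel, about (510,362)), and the dial is unchanged. Next I'll go over and down behind the lid.

{"op": "carry_out", "data": {
  "plan": [
    [0.93,0.21,0,0,0,0,0],
    [0.93,0.21,0,0,0,0,0],
    [0.93,0.21,0,0,0,0,0],
    [0.93,0.21,0,0,0,0,0],
    [0.93,0.21,0,0,0,0,0],
    [0.93,0.21,0,0,0,0,0],
    [0,0,-0.5,0,0,0,0],
    [0,0,0,0,0,0,0]
  ]
}}

```text
t: 6.65
eef_pos: [0.6161, -0.1781, 0.214]
ee_rot: [3.141, -0.003, 3.066]
force: [-0.3, 0.6, -0.4]
width: 0.0002
```

{"op": "carry_out", "data": {
  "plan": [
    [0,0,-0.6,0,0,0,0],
    [0,0,-0.6,0,0,0,0],
    [0,0,-0.6,0,0,0,0],
    [0,0,-0.6,0,0,0,0],
    [0,0,0,0,0,0,0]
  ]
}}

```text
t: 7.15
eef_pos: [0.6148, -0.1786, 0.1548]
ee_rot: [3.141, -0.003, 3.065]
force: [-0.4, 0.5, 0.3]
width: 0.0005
```

```bash
python3 - <<'E'
from h import *
s=get_state(); print(s['t'],s['eef_pos'],s['force'])
im=optics.grab_frame('side'); cv2.imwrite('pics/side4.png',cv2.resize(im[60:260,200:360],None,fx=3,fy=3,interpolation=cv2.INTER_CUBIC))
E
```

```text
7.15 [ 0.61477333 -0.17857268  0.15476718] [-0.35812033  0.48683596  0.25625643]
```

View pics/side4.png

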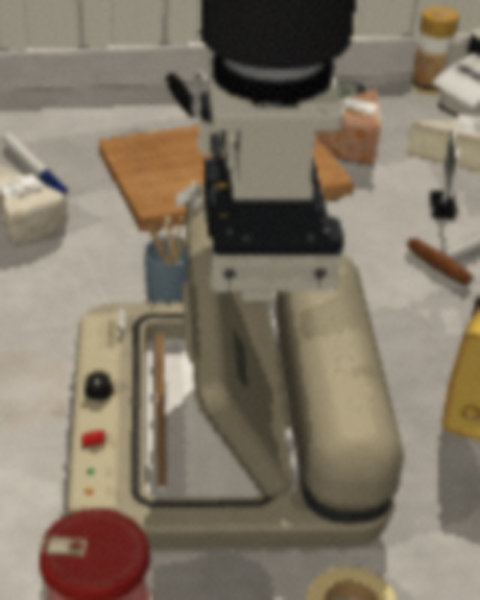

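The tips are behind the lid, just ahead of the pump housing, and touching neither. I'll work out the arc rows.

```bash
python3 - <<'E'
from h import *
s=get_state(); p=np.array(s['eef_pos'])
c=np.array([(p[0]-.5955)/.9966-.0095, p[2]-.008]); c[0]=((p[0]-.5955)*.9966+(p[1]+.1762)*-.0819)-.0095; print(c)
ths=np.r_[1.1:0.15:-.06]; 
W=np.array([[.044-.1*np.cos(t)+.003*np.sin(t),.058+.1*np.sin(t)+.003*np.cos(t)] for t in ths])
d=np.diff(np.vstack([c,W]),axis=0)/.025
for t,(a,b) in zip(ths,d): print(round(t,2),(a*.9966).round(3),(-.0819*a).round(3),b.round(3))
E
```

```text
[0.01078524 0.14818049]
1.1 -0.378 0.031 0.012
1.04 -0.213 0.018 -0.109
0.98 -0.206 0.017 -0.122
0.92 -0.199 0.016 -0.134
0.86 -0.19 0.016 -0.145
0.8 -0.181 0.015 -0.157
0.74 -0.172 0.014 -0.167
0.68 -0.161 0.013 -0.177
0.62 -0.15 0.012 -0.187
0.56 -0.139 0.011 -0.195
0.5 -0.127 0.01 -0.203
0.44 -0.115 0.009 -0.211
0.38 -0.102 0.008 -0.217
0.32 -0.089 0.007 -0.223
0.26 -0.075 0.006 -0.228
0.2 -0.062 0.005 -0.232
```

{"op": "carry_out", "data": {
  "plan": [
    [-0.19,0.015,0,0,0,0,0],
    [-0.19,0.015,0,0,0,0,0],
    [-0.21,0.018,-0.11,0,0,0,0],
    [-0.21,0.017,-0.12,0,0,0,0],
    [0,0,0,0,0,0,0]
  ]
}}

```text
t: 7.7
eef_pos: [0.5958, -0.1768, 0.151]
ee_rot: [3.141, 0.0, 3.066]
force: [0.3, 0.1, 1.7]
width: 0.0002
```

{"op": "carry_out", "data": {
  "plan": [
    [-0.2,0.016,-0.13,0,0,0,0],
    [-0.19,0.016,-0.15,0,0,0,0],
    [-0.18,0.015,-0.16,0,0,0,0],
    [-0.17,0.014,-0.17,0,0,0,0]
  ]
}}

```text
t: 8.1
eef_pos: [0.5777, -0.1754, 0.1353]
ee_rot: [-3.142, 0.0, 3.066]
force: [0.8, -0.0, 3.5]
width: 0.0005
```

{"op": "carry_out", "data": {
  "plan": [
    [-0.16,0.013,-0.18,0,0,0,0],
    [-0.15,0.012,-0.19,0,0,0,0],
    [-0.14,0.011,-0.2,0,0,0,0],
    [-0.13,0.01,-0.2,0,0,0,0]
  ]
}}

```text
t: 8.5
eef_pos: [0.5633, -0.1742, 0.116]
ee_rot: [-3.142, -0.0, 3.066]
force: [1.2, 0.3, 5.0]
width: 0.0005
```

{"op": "carry_out", "data": {
  "plan": [
    [-0.12,0.009,-0.21,0,0,0,0],
    [-0.1,0.008,-0.22,0,0,0,0],
    [-0.09,0.007,-0.22,0,0,0,0],
    [-0.08,0.006,-0.22,0,0,0,0]
  ]
}}

```text
t: 8.9
eef_pos: [0.5539, -0.1735, 0.0944]
ee_rot: [-3.142, 0.001, 3.066]
force: [0.6, -0.2, 5.9]
width: 0.001
```

{"op": "carry_out", "data": {
  "plan": [
    [-0.05,0.004,-0.16,0,0,0,0],
    [-0.04,0.003,-0.14,0,0,0,0],
    [-0.04,0.003,-0.12,0,0,0,0],
    [-0.03,0.002,-0.12,0,0,0,0],
    [-0.02,0.002,-0.1,0,0,0,0],
    [-0.02,0.001,-0.1,0,0,0,0]
  ]
}}

```text
t: 9.5
eef_pos: [0.5503, -0.1731, 0.0766]
ee_rot: [-3.141, 0.003, 3.066]
force: [3.1, 0.6, 6.9]
width: 0.0005
```

{"op": "carry_out", "data": {
  "plan": [
    [0,0,-0.06,0,0,0,0],
    [0,0,-0.05,0,0,0,0],
    [0,0,-0.05,0,0,0,0],
    [0,0,-0.04,0,0,0,0]
  ]
}}

```text
t: 9.9
eef_pos: [0.55, -0.1731, 0.0716]
ee_rot: [-3.141, 0.002, 3.066]
force: [0.7, 0.4, 7.1]
width: 0.0006
```

{"op": "carry_out", "data": {
  "plan": [
    [0,0,-0.04,0,0,0,0],
    [0,0,-0.03,0,0,0,0],
    [0,0,0,0,0,0,0]
  ]
}}

```text
t: 10.2
eef_pos: [0.5499, -0.1731, 0.0702]
ee_rot: [-3.141, 0.002, 3.067]
force: [0.4, 1.2, 10.7]
width: 0.0007
```

{"op": "carry_out", "data": {
  "plan": [
    [0,0,-0.03,0,0,0,0],
    [0,0,-0.02,0,0,0,0],
    [0,0,0,0,0,0,0]
  ]
}}

```text
t: 10.5
eef_pos: [0.55, -0.1731, 0.0696]
ee_rot: [-3.141, 0.003, 3.067]
force: [-2.2, 3.2, 16.8]
width: 0.0004
```

{"op": "carry_out", "data": {
  "plan": [
    [0,0,-0.02,0,0,0,0],
    [0,0,0,0,0,0,0]
  ]
}}

```text
t: 10.7
eef_pos: [0.55, -0.1731, 0.0694]
ee_rot: [-3.141, 0.003, 3.067]
force: [-3.3, 3.2, 19.6]
width: 0.0005
```

The lid has met its stop: the tips are at 61.4 mm and force rises with hardly any travel. I'll hold, check that it is steady, and look.

{"op": "carry_out", "data": {
  "plan": [
    [0,0,0,0,0,0,0],
    [0,0,0,0,0,0,0],
    [0,0,0,0,0,0,0],
    [0,0,0,0,0,0,0],
    [0,0,0,0,0,0,0]
  ]
}}

```text
t: 11.2
eef_pos: [0.5499, -0.1731, 0.0694]
ee_rot: [-3.141, 0.003, 3.067]
force: [-3.3, 2.3, 18.5]
width: 0.0001
```

```bash
python3 - <<'E'
from h import *
s=get_state(); print(s['t'],s['eef_pos'],s['force'])
im=optics.grab_frame('side'); cv2.imwrite('pics/side5.png',cv2.resize(im[90:290,190:350],None,fx=3,fy=3,interpolation=cv2.INTER_CUBIC))
E
```

```text
11.2 [ 0.54992606 -0.1731329   0.06940624] [-3.27834308  2.2502174  18.52474731]
```

View pics/side5.png

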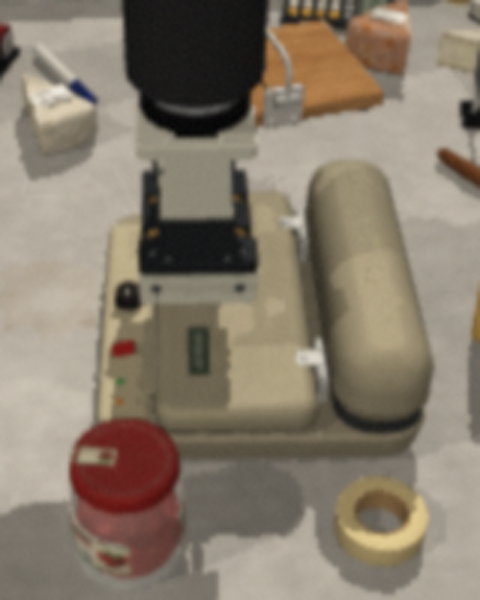

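The picture shows the lid shut and level under the fingertips, the rocker tipped on, and the dial, jar and tape in place. The push is steady, so I'll hand in.

```bash
python3 -c "
from station import arm,get_state
print(arm.job_done()); s=get_state(); print(s['t'],s['eef_pos'],s['force'])"
```

```text
the job is handed in; nothing more can be done
None
the job is handed in; nothing more can be done
```

The sealer is switched on, its lid is pressed shut, and I handed the job in at about 11 s with the arm still holding the lid down.

- **Rocker:** I pressed its front half with closed fingertips. It gave about 1.5 mm and then met a firm stop, where I pressed with up to 17 N. A picture afterwards showed the front end down and the dial unchanged.
- **Lid:** I followed it down along its arc from behind, slowing at the end. It stopped with the fingertips about 61.4 mm above the worktop, against the 61 mm given for fully shut. The hold was steady at about 18.5 N over the last half second. That is more than the 8 N closing force you gave, but far below the limits.
- **Surroundings:** The last picture shows the lid level and the rocker still on. The dial, jar and tape roll look undisturbed. The pick pot was hidden behind the gripper in that view, so I did not check it again; the tool stayed well clear of it.
- **Disagreements and gaps:** The two cameras differed by up to about 4 mm at the rocker and 8 mm at the dial. The gripper hid the rocker while I pressed it, so I judged contact by height and force. The state could not be read again after hand-in, so the last reading is from just before it.

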